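Unstack the bisque planters onto their saucers

TASK

The planters have come out of the kiln nested in two stacks. Take the stacks apart and stand each pot upright in the well of its own saucer on the ware board, the one of its shape and size (largest round pot in the largest round saucer, and so on; square pots lined up with their saucers). The fired clay is brittle, so set the pots down gently, and leave the saucers where they lie.

Things in the scene. Friction and masses are not known exactly. Their poses are not given: they have to be found in the camera images.
- low_round_middle (a point): Low round pot: straight-sided open-topped terracotta planter, 68 mm outside diameter, 56 mm high, wall 5 mm, floor 5 mm. The point is on its axis, half-way up (28 mm above its underside); z is up. It stands on the white kiln shelf (15 mm thick) at the start with another pot nested in it; the two stacks are at least 125 mm apart centre to centre.
- low_square_middle (a point): Low square pot: straight-sided open-topped terracotta planter, 64 x 64 mm outside, its x and y axes square to its faces, 56 mm high, wall 5 mm, floor 5 mm. The point is on its axis, half-way up (28 mm above its underside); z is up. It stands on the white kiln shelf (15 mm thick) at the start with another pot nested in it; the two stacks are at least 125 mm apart centre to centre.
- tall_round_middle (a point): Tall round pot: straight-sided open-topped terracotta planter, 46 mm outside diameter, 82 mm high, wall 4.5 mm, floor 5 mm. The point is on its axis, half-way up (41 mm above its underside); z is up. At the start it stands inside one of the two low pots, its rim 31 mm above theirs, with the slim pot inside it.
- tall_square_middle (a point): Tall square pot: straight-sided open-topped terracotta planter, 36 x 36 mm outside, its x and y axes square to its faces, 82 mm high, wall 5 mm, floor 5 mm. The point is on its axis, half-way up (41 mm above its underside); z is up. At the start it stands inside one of the two low pots, its rim 31 mm above theirs.
- slim_round_middle (a point): Slim round pot: straight-sided open-topped terracotta planter, 28 mm outside diameter, 108 mm high, wall 4 mm, floor 5 mm. The point is on its axis, half-way up (54 mm above its underside); z is up. At the start it stands inside the tall round pot, its rim 31 mm above that pot's.
- low_round_saucer_well (a point): Saucer of the low round pot: loose terracotta saucer, round, 90 mm outside diameter with a well 80 mm across; rim 14 mm high over all and 5 mm thick, floor 5 mm thick. The point is the centre of the well's floor, 5 mm above the saucer's underside; z is up. It lies on the plywood ware board (18 mm thick) among the other saucers, which stand at least 110 mm apart centre to centre.
- low_square_saucer_well (a point): Saucer of the low square pot: loose terracotta saucer, square, 86 x 86 mm outside with a well 76 x 76 mm, its x and y axes square to its sides; rim 14 mm high over all and 5 mm thick, floor 5 mm thick. The point is the centre of the well's floor, 5 mm above the saucer's underside; z is up. It lies on the plywood ware board (18 mm thick) among the other saucers, which stand at least 110 mm apart centre to centre.
- tall_round_saucer_well (a point): Saucer of the tall round pot: loose terracotta saucer, round, 67 mm outside diameter with a well 57 mm across; rim 14 mm high over all and 5 mm thick, floor 5 mm thick. The point is the centre of the well's floor, 5 mm above the saucer's underside; z is up. It lies on the plywood ware board (18 mm thick) among the other saucers, which stand at least 110 mm apart centre to centre.
- tall_square_saucer_well (a point): Saucer of the tall square pot: loose terracotta saucer, square, 57 x 57 mm outside with a well 47 x 47 mm, its x and y axes square to its sides; rim 14 mm high over all and 5 mm thick, floor 5 mm thick. The point is the centre of the well's floor, 5 mm above the saucer's underside; z is up. It lies on the plywood ware board (18 mm thick) among the other saucers, which stand at least 110 mm apart centre to centre.
- slim_round_saucer_well (a point): Saucer of the slim round pot: loose terracotta saucer, round, 49 mm outside diameter with a well 39 mm across; rim 14 mm high over all and 5 mm thick, floor 5 mm thick. The point is the centre of the well's floor, 5 mm above the saucer's underside; z is up. It lies on the plywood ware board (18 mm thick) among the other saucers, which stand at least 110 mm apart centre to centre.
Mind the look-alikes: they are no part of the job. What is shaped like the part that bears tall_square_middle but turquoise is not meant.

How it is judged:
At the end, for the whole second after the job is handed in: Every pot stands inside the well of its own saucer: axis within 10 mm of the saucer's centre, underside on the well's floor (within 3 mm), upright and the saucer level (within 0.06 rad), square pots within 0.25 rad of square with their saucers, all at rest (horizontal distance between low_round_middle and low_round_saucer_well below 0.01 m and z of low_round_middle in the frame of low_round_saucer_well between 0.025 and 0.031 m and angle between each of low_round_middle, low_round_saucer_well, low_square_middle, low_square_saucer_well, tall_round_middle, tall_round_saucer_well, tall_square_middle, tall_square_saucer_well, slim_round_middle, slim_round_saucer_well's own z axis and vertical below 0.06 rad and linear speed of each of low_round, low_square, tall_round, tall_square, slim_round below 0.02 m/s and horizontal distance between low_square_middle and low_square_saucer_well below 0.01 m and z of low_square_middle in the frame of low_square_saucer_well between 0.025 and 0.031 m and (angle between the x axis of low_square_middle and the x axis of low_square_saucer_well, either way round below 0.25 rad or angle between the x axis of low_square_middle and the y axis of low_square_saucer_well, either way round below 0.25 rad) and horizontal distance between tall_round_middle and tall_round_saucer_well below 0.01 m and z of tall_round_middle in the frame of tall_round_saucer_well between 0.038 and 0.044 m and horizontal distance between tall_square_middle and tall_square_saucer_well below 0.01 m and z of tall_square_middle in the frame of tall_square_saucer_well between 0.038 and 0.044 m and (angle between the x axis of tall_square_middle and the x axis of tall_square_saucer_well, either way round below 0.25 rad or angle between the x axis of tall_square_middle and the y axis of tall_square_saucer_well, either way round below 0.25 rad) and horizontal distance between slim_round_middle and slim_round_saucer_well below 0.01 m and z of slim_round_middle in the frame of slim_round_saucer_well between 0.051 and 0.057 m); the robot touches nothing.
It fails at once if a saucer is pushed more than 30 mm from where it lay (distance of any of low_round_saucer_well, low_square_saucer_well, tall_round_saucer_well, tall_square_saucer_well, slim_round_saucer_well from where it was at the start of the episode above 0.03 m).
It fails at once if a pot is rammed down on its saucer (more than 45 N) (contact force between low_round and low_round_saucer above 45 N or contact force between low_square and low_square_saucer above 45 N or contact force between tall_round and tall_round_saucer above 45 N or contact force between tall_square and tall_square_saucer above 45 N or contact force between slim_round and slim_round_saucer above 45 N).
It fails at once if a pot is dropped or thrown into its saucer (still faster than 0.35 m/s within 15 mm of the well's floor, as after a fall of about 10 mm or more) ((linear speed of low_round above 0.35 m/s and horizontal distance between low_round_middle and low_round_saucer_well below 0.02 m and z of low_round_middle in the frame of low_round_saucer_well below 0.043 m) or (linear speed of low_square above 0.35 m/s and horizontal distance between low_square_middle and low_square_saucer_well below 0.02 m and z of low_square_middle in the frame of low_square_saucer_well below 0.043 m) or (linear speed of tall_round above 0.35 m/s and horizontal distance between tall_round_middle and tall_round_saucer_well below 0.02 m and z of tall_round_middle in the frame of tall_round_saucer_well below 0.056 m) or (linear speed of tall_square above 0.35 m/s and horizontal distance between tall_square_middle and tall_square_saucer_well below 0.02 m and z of tall_square_middle in the frame of tall_square_saucer_well below 0.056 m) or (linear speed of slim_round above 0.35 m/s and horizontal distance between slim_round_middle and slim_round_saucer_well below 0.02 m and z of slim_round_middle in the frame of slim_round_saucer_well below 0.069 m)).
It also fails if it takes over 144 s, if anything falls off the work surface, if the arm or the gripper's body presses on something with over 40 N, if the wrist force passes 120 N, or if a joint passes its speed limit or range.

ROBOT

A 6-joint arm with a two-finger parallel gripper is mounted at the origin on the work surface. World frame = base frame: x ahead of the robot, y to its left, z up, the work surface at z = 0. Lengths are in m, angles in rad, forces in N, time in s.
With the tool pointing down it reaches from about 0.375 to 0.975 m from the base axis. Payload 3.8 kg.
Tool frame: the origin (TCP) lies at the centre of the arm's flange, where the gripper is bolted on; the fingertips stand env.tip_reach ahead of it and the grasp point (between the pads) lies 147 mm ahead of it (env.tip_reach is the distance from the TCP to the fingertips, in m); z points along the fingers, y is the line along which they close (so a half turn about z gives the same grasp; the last joint's range is limited). The gripper opens to 88 mm and grips with 3 to 60 N. Pads are 18 mm wide; open, the fingers measure 123 mm over their backs; the gripper's body (75 mm by 187 mm) begins 45 mm behind the grasp point.
Start: joints at [1.075, 0.264, 1.604, -0, 1.274, -0.037], TCP at [0.299, 0.605, 0.405] pointing down, gripper open.
Joint ranges: [-2.63, 2.63], [-0.94, 2.18], [0.31, 2.57], [-1.31, 4.45], [0, 2.66], [-2.55, 2.55]. Speed limits (rad/s): [2.57, 2.57, 3.14, 3.14, 3.14, 3.14].

INTERFACE

Orientations are given as [roll, pitch, yaw] about the fixed x, y, z axes, in that order (R = Rz(yaw) Ry(pitch) Rx(roll)).
In Python, from station import env gives the robot as it stands. Calls block until the motion is done:
- env.goto(position, orientation): joint-space move of the TCP to a pose.
- env.move_l(position, v=0.15, ori=None): straight line of the TCP; ori=None keeps the orientation; v is the mean speed in m/s.
- env.movej(angles): joint-space move.
- env.gripper_to(opening, newtons=None): finger opening in m; newtons is the grip in N (None keeps the last); returns when the fingers have stopped.
- env.sleep(seconds).
- env.inverse_kinematics(position, orientation): joint angles nearest the present ones, or None.
- env.read_state(): the state.
- env.snapshot(name): name is "scene" or "top"; returns (picture, depth): 400x640x3 uint8, red, green, blue; 400x640 float32, m along the optical axis (not along the pixel's ray), 0 where there is no reading.
- env.camera_info(name): a dict with "mtx" (3x3 intrinsics, pixels), "R" (3x3) and "t" (3): a world point X has camera coordinates R X + t. Camera axes: x right, y down, z forward; pixel columns grow to the right and rows downward; lengths in m; the calibration is good to about 2 mm. A picture is of the moment at which its call begins. camera_info takes no time and is no camera call.
A pose or a line that the arm cannot do raises env.MotionError and nothing moves.
- env.sign_off(): hands the job in; it is judged then, once.
Trained networks look in the newest picture that a camera, given by its name, has taken for a name from the list of things; names that differ only in an ending like _2 or _b are one class to them, and where a whole thing is asked for, a point or a joint stands for the part that bears it (a point fixed in the world has none). Each returns a list of dicts, best first, with "score" (0 to 1); they miss things now and then, are a little off and sometimes report something else, mostly with a low value. They report only what shows in the picture. A call takes as long as a camera call. They do not tell look-alikes from the thing itself.
- env.find_in(camera, name): "at" ([x, y, z] in m, in world coordinates, good to about 4 mm: the middle of the surface that is visible of it).
- env.mark_of(camera, name): "at" ([x, y, z] in m, in world coordinates, good to about 4 mm: a listed point, or the origin of a listed thing).
The state is a dict: "t": time; "joint_positions": joint angles; "qd": joint speeds; "effort": joint torques, N m; "tool_pos": TCP position; "ee_rot": TCP orientation; "ft_force": force on the tool from outside, world axes, zero at the start; "wrist_torque": the same for the moment, N m; "width": finger opening in m; "gripper_force": force on a finger pad.
Only numpy, scipy, OpenCV 4.12 (cv2) and the standard library are available. Lean on these libraries where they do the work, as an engineer would, in place of code of your own. Each camera call takes 0.05 s, during which the arm holds its last target. There are 200 camera calls.

## Working session

There is one attempt and no reset: what is moved stays moved. The work goes in short steps, each a Python script; the robot and the scene stay as the last script left them, time stands still between calls to the robot, and variables do not carry over. Pictures are saved under pics/ and viewed, at most 14 in all, crops included, and the job is handed in when it is done.

```bash
mkdir -p pics; python3 - <<'E'
from station import env
import cv2,numpy as np
for c in ("scene","top"):
    p,d=env.snapshot(c); cv2.imwrite(f"pics/{c}0.png",p[:,:,::-1]); np.save(f"{c}0.npy",d); np.save(f"{c}0p.npy",p)
    i=env.camera_info(c); print(c,i["mtx"].tolist(),(-i["R"].T@i["t"]).round(3),i["R"].round(3).tolist())
    for n in ["low_round","low_square","tall_round","tall_square","slim_round"]:
        for s in ("_middle","_saucer_well"):
            K=i["mtx"]
            for r in env.mark_of(c,n+s)[:3]:
                a=np.array(r["at"]);q=K@(i["R"]@a+i["t"]);print(n+s,a.round(3),round(r["score"],2),(q[:2]/q[2]).round())
print(env.tip_reach,env.read_state()["t"])
E
```

```text
scene [[513.9986844783174, 0.0, 319.05135673762896], [0.0, 513.9986844783174, 199.20626758191818], [0.0, 0.0, 1.0]] [ 1.351 -0.175  0.685] [[0.19, 0.982, 0.0], [0.601, -0.116, -0.791], [-0.776, 0.151, -0.612]]
low_round_middle [ 0.526 -0.292  0.042] 0.72 [182. 213.]
low_round_saucer_well [0.495 0.225 0.02 ] 0.58 [423. 183.]
low_square_middle [ 0.58  -0.146  0.047] 0.61 [258. 219.]
low_square_saucer_well [0.602 0.291 0.023] 0.56 [472. 208.]
tall_round_middle [ 0.523 -0.285  0.063] 0.78 [183. 203.]
tall_round_saucer_well [0.61  0.165 0.024] 0.86 [415. 218.]
tall_square_middle [ 0.387 -0.13   0.042] 0.81 [257. 165.]
tall_square_middle [ 0.572 -0.143  0.061] 0.76 [258. 211.]
tall_square_middle [ 0.714 -0.136  0.043] 0.68 [271. 268.]
tall_square_saucer_well [0.506 0.102 0.02 ] 0.81 [371. 193.]
slim_round_middle [ 0.524 -0.289  0.078] 0.7 [180. 197.]
slim_round_saucer_well [0.491 0.349 0.023] 0.85 [476. 175.]
top [[462.14192082159815, 0.0, 322.4651963042264], [0.0, 462.14192082159815, 204.97905693413736], [0.0, 0.0, 1.0]] [0.447 0.006 1.116] [[0.009, -1.0, 0.014], [-0.993, -0.011, -0.121], [0.121, -0.012, -0.993]]
low_round_middle [ 0.523 -0.29   0.04 ] 0.68 [443. 229.]
low_round_saucer_well [0.5   0.223 0.023] 0.65 [224. 237.]
low_square_middle [ 0.574 -0.145  0.046] 0.64 [381. 207.]
low_square_saucer_well [0.601 0.287 0.019] 0.9 [199. 195.]
tall_round_middle [ 0.524 -0.283  0.06 ] 0.48 [442. 229.]
tall_round_saucer_well [0.61  0.163 0.024] 0.64 [251. 191.]
tall_square_middle [ 0.71  -0.134  0.042] 0.93 [376. 150.]
tall_square_middle [ 0.576 -0.144  0.057] 0.65 [382. 205.]
tall_square_middle [ 0.393 -0.13   0.041] 0.58 [375. 286.]
tall_square_saucer_well [0.501 0.103 0.022] 0.6 [275. 238.]
slim_round_middle [ 0.527 -0.289  0.078] 0.75 [447. 227.]
slim_round_saucer_well [0.488 0.344 0.021] 0.63 [173. 242.]
0.166 1.1
```

View pics/top0.png

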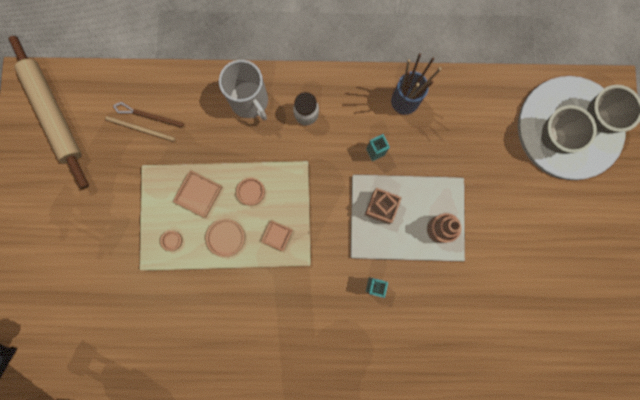

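View pics/scene0.png

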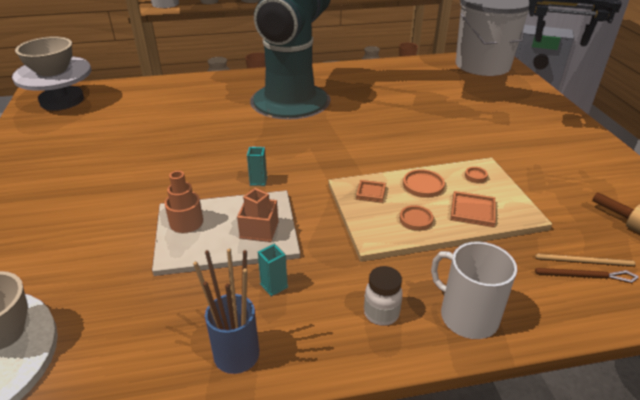

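```bash
cat > meas.py <<'E'
import numpy as np,cv2
from station import env
def cloud(c,p,d):
    i=env.camera_info(c);K=i["mtx"];v,u=np.mgrid[0:400,0:640]
    X=np.stack([(u-K[0,2])*d/K[0,0],(v-K[1,2])*d/K[1,1],d],-1)
    W=(X-i["t"])@i["R"]; h=cv2.cvtColor(p,cv2.COLOR_RGB2HSV).astype(int)
    red=((h[...,0]<12)|(h[...,0]>172))&(h[...,1]>70)&(d>0)
    return W,red
def band(c,p,d,xy,r,z0,z1,red=True):
    W,m=cloud(c,p,d); s=(np.hypot(W[...,0]-xy[0],W[...,1]-xy[1])<r)&(W[...,2]>z0)&(W[...,2]<z1)&(d>0)
    if red: s&=m
    return W[s]
def rect(P):
    q=(P[:,:2]*1000).astype(np.float32); (cx,cy),(w,h),a=cv2.minAreaRect(q)
    (ex,ey),er=cv2.minEnclosingCircle(q)
    return f"n{len(q)} rect c({cx:.1f},{cy:.1f}) {w:.0f}x{h:.0f} a{a:.1f} | circ ({ex:.1f},{ey:.1f}) r{er:.1f} z {np.median(P[:,2])*1e3:.1f}"
E
python3 - <<'E'
from meas import *
T={"low_round":((.525,-.29),.05,.060,.080),"low_square":((.575,-.144),.06,.060,.080),"tall_round":((.525,-.288),.04,.094,.110),"tall_square":((.575,-.144),.04,.094,.110),"slim":((.525,-.288),.03,.124,.142),
"S low_round":((.497,.224),.06,.018,.042),"S low_square":((.601,.289),.068,.018,.042),"S tall_round":((.61,.164),.05,.018,.042),"S tall_square":((.503,.102),.05,.018,.042),"S slim":((.49,.347),.04,.018,.042)}
for c in("top","scene"):
    p=np.load(c+"0p.npy");d=np.load(c+"0.npy")
    for n,(xy,r,a,b) in T.items():
        P=band(c,p,d,xy,r,a,b); print(c,n,rect(P) if len(P)>4 else len(P))
p=np.load("top0p.npy")
a=cv2.resize(p[175:265,340:480],None,fx=5.6,fy=5.6,interpolation=cv2.INTER_CUBIC);
cv2.imwrite("pics/crop1.png",a[:,:,::-1])
s=env.read_state();print(s["ee_rot"],s["width"],s["ft_force"])
E
```

```text
top low_round n144 rect c(524.5,-284.3) 63x58 a15.8 | circ (526.1,-288.3) r33.3 z 71.1
top low_square n144 rect c(576.6,-146.5) 62x62 a69.8 | circ (576.0,-145.2) r41.0 z 70.8
top tall_round n113 rect c(526.6,-286.0) 45x39 a7.2 | circ (527.3,-288.9) r22.9 z 102.3
top tall_square n85 rect c(577.3,-147.4) 35x36 a40.9 | circ (577.8,-147.0) r23.8 z 101.9
top slim n38 rect c(526.2,-287.9) 26x24 a11.5 | circ (526.7,-288.6) r13.5 z 131.0
top S low_round n23 rect c(479.0,238.1) 70x22 a48.5 | circ (487.3,230.7) r35.2 z 25.0
top S low_square n106 rect c(601.4,289.4) 83x78 a61.9 | circ (602.7,293.5) r50.0 z 23.9
top S tall_round n286 rect c(610.4,165.0) 60x58 a44.7 | circ (609.6,163.9) r31.5 z 24.1
top S tall_square n231 rect c(506.3,98.6) 53x50 a64.1 | circ (505.9,98.8) r34.3 z 23.8
top S slim n39 rect c(492.5,346.6) 37x36 a81.3 | circ (492.7,345.7) r20.6 z 24.6
scene low_round n443 rect c(533.2,-286.3) 59x66 a7.8 | circ (528.4,-286.6) r34.7 z 69.4
scene low_square n547 rect c(577.1,-144.6) 64x67 a69.4 | circ (578.6,-145.2) r43.0 z 69.1
scene tall_round n228 rect c(531.3,-286.9) 40x43 a7.5 | circ (528.5,-287.1) r23.1 z 100.6
scene tall_square n223 rect c(577.2,-144.7) 39x39 a43.6 | circ (578.1,-144.6) r24.3 z 99.8
scene slim n127 rect c(526.4,-287.5) 28x25 a21.9 | circ (527.5,-288.5) r14.8 z 130.3
scene S low_round n817 rect c(502.6,221.3) 89x87 a6.4 | circ (500.9,221.9) r47.4 z 23.6
scene S low_square n1195 rect c(604.8,290.1) 83x88 a63.9 | circ (605.0,291.8) r59.1 z 23.4
scene S tall_round n599 rect c(612.5,165.2) 66x65 a30.3 | circ (610.8,166.4) r34.6 z 24.0
scene S tall_square n469 rect c(507.1,101.4) 55x61 a67.1 | circ (507.6,101.0) r37.0 z 24.0
scene S slim n241 rect c(493.7,347.4) 44x50 a67.3 | circ (494.3,347.9) r25.9 z 25.5
[ 3.14153271e+00 -3.59715937e-07  2.68280940e+00] 0.08810466670587574 [-0.9365034  -0.9892492  -0.50167647]
```

View pics/crop1.png

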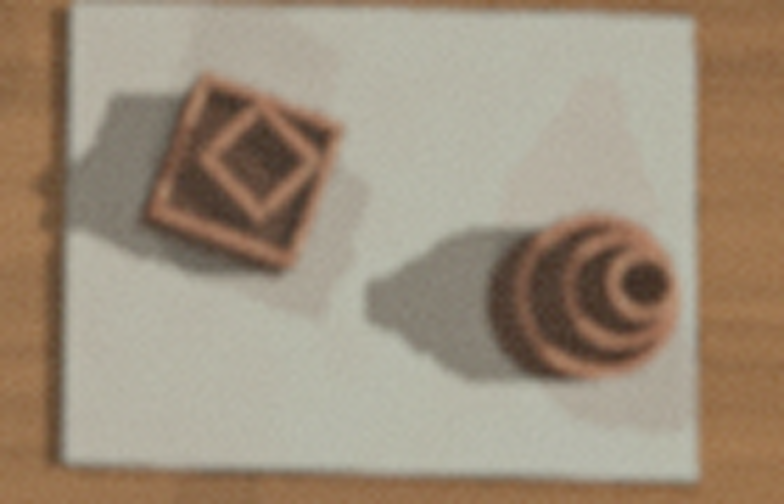

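The crop shows the tall terracotta square pot, crop (262,160), sitting inside the low square pot (top px 383,206). The slim pot is inside the tall round one, inside the low round one, at crop (640,285). The turquoise look-alikes at top px (378,147) and (377,288) are ruled out by colour. I'll refine the saucers by their colour silhouettes.

```bash
python3 - <<'E'
from meas import *
from scipy import ndimage
S={"low_round":(.5,.223),"low_square":(.603,.29),"tall_round":(.61,.165),"tall_square":(.506,.101),"slim_round":(.492,.347)}
for c in("top","scene"):
    p=np.load(c+"0p.npy");i=env.camera_info(c);K,R,t=i["mtx"],i["R"],i["t"];C=-R.T@t
    lab=cv2.cvtColor(p,cv2.COLOR_RGB2LAB).astype(int); big=cv2.resize(cv2.GaussianBlur(lab[...,1].astype(np.float32),(3,3),0),None,fx=4,fy=4,interpolation=cv2.INTER_CUBIC)
    for n,xy in S.items():
        q=K@(R@np.array([*xy,.025])+t);q=q[:2]/q[2]
        w=lab[int(q[1])-2:int(q[1])+3,int(q[0])-2:int(q[0])+3,1].mean()
        B=lab[int(q[1])-40:int(q[1])+40,int(q[0])-40:int(q[0])+40,1]; bg=np.percentile(B,20)
        L,_=ndimage.label(big>(w+bg)/2); k=L[int(q[1]*4),int(q[0]*4)]
        v,u=np.nonzero(L==k); uv=np.stack([(u+.5)/4-.5,(v+.5)/4-.5,np.ones(len(u))])
        D=R.T@np.linalg.inv(K)@uv; P=(C[:,None]+D*((.031-C[2])/D[2])).T
        print(c,n,int(w),int(bg),rect(P))
E
```

```text
top low_round 137 124 n20373 rect c(499.4,219.2) 94x92 a44.8 | circ (499.8,219.2) r48.6 z 31.0
top low_square 140 125 n22171 rect c(603.6,287.8) 92x89 a63.9 | circ (603.8,287.2) r60.4 z 31.0
top tall_round 141 126 n10253 rect c(609.1,163.9) 68x67 a46.7 | circ (609.6,163.9) r34.8 z 31.0
top tall_square 141 126 n9870 rect c(506.3,98.9) 60x58 a66.8 | circ (505.7,98.8) r38.7 z 31.0
top slim_round 139 124 n6315 rect c(492.1,345.4) 51x53 a21.1 | circ (492.5,344.9) r27.7 z 31.0
scene low_round 157 134 n12701 rect c(502.9,220.9) 90x88 a79.1 | circ (503.9,220.4) r47.9 z 31.0
scene low_square 156 133 n19352 rect c(608.2,288.4) 86x97 a63.7 | circ (608.1,288.4) r61.2 z 31.0
scene tall_round 155 134 n9610 rect c(610.9,165.4) 67x70 a83.8 | circ (611.9,163.7) r37.1 z 31.0
scene tall_square 156 136 n7175 rect c(508.7,100.3) 57x63 a66.4 | circ (509.1,99.9) r40.1 z 31.0
scene slim_round 157 132 n3884 rect c(496.1,346.2) 50x51 a79.1 | circ (495.9,344.8) r28.9 z 31.0
```

```bash
cat > pp.py <<'E'
import numpy as np,cv2
from station import env
H={"slim":.108,"tall_round":.082,"tall_square":.082,"low_round":.056,"low_square":.056}
def down(y): return [np.pi,0,y]
def bestyaw(pos,cands):
    q=np.array(env.read_state()["joint_positions"]);b=None
    for y in cands:
        s=env.inverse_kinematics(list(pos),down(y))
        if s is not None and (b is None or abs(s[5])<b[0]): b=(abs(s[5]),y)
    return b[1]
def pick(n,xy,zb,yaws,w,N=25,dip=.008):
    zt=zb+H[n]-dip+.147; hi=zt+.06
    y=bestyaw((*xy,zt),yaws)
    env.goto([*xy,max(hi,.33)],down(y)); env.gripper_to(w)
    env.move_l([*xy,zt+.02],v=.2); env.move_l([*xy,zt],v=.06)
    f=np.array(env.read_state()["ft_force"]).round(1)
    env.gripper_to(0.0,N); s=env.read_state(); print(n,"yaw",np.degrees(y),"width",round(s["width"],4),"gf",s["gripper_force"],"ft",f,s["ft_force"].round(1) if hasattr(s["ft_force"],"round") else s["ft_force"])
    env.move_l([*xy,zt+.03],v=.08)
    env.move_l([*xy,.17+H[n]-dip+.147],v=.25)
    s=env.read_state(); print("lifted width",round(s["width"],4),"t",round(s["t"],1),"fz",round(s["ft_force"][2],2))
    return y
def place(n,xy,yaws,w,dip=.008,zw=.023):
    zt=zw+H[n]-dip+.147
    y=bestyaw((*xy,zt),yaws)
    env.goto([*xy,.17+H[n]-dip+.147],down(y)); env.sleep(.2)
    env.move_l([*xy,zt+.025],v=.2); env.move_l([*xy,zt+.003],v=.05); env.sleep(.2)
    f0=env.read_state()["ft_force"][2]
    for k in range(7):
        z=zt+.002-.001*k
        env.move_l([*xy,z],v=.02); env.sleep(.05)
        f=env.read_state()["ft_force"][2]
        if f-f0>2: break
    print("placed k",k,"df",round(f-f0,2),"f0",round(f0,2))
    env.gripper_to(w); 
    env.move_l([*xy,zt+.03],v=.1); env.move_l([*xy,max(zt+.06,.33)],v=.25)
    print("t",round(env.read_state()["t"],1))
E
python3 - <<'E'
from pp import *
ys=np.radians(np.arange(-180,180,15))
pick("slim",(.527,-.288),.025,ys,.05)
place("slim",(.493,.346),ys,.045)
p,d=env.snapshot("scene");cv2.imwrite("pics/s1.png",p[:,:,::-1]);np.save("s1.npy",d)
E
```

```text
slim yaw 59.99999999999999 width 0.0272 gf 24.999865270365262 ft [ 0.2 -1.   0.2] [0.2 0.3 0.5]
lifted width 0.0272 t 7.5 fz -1.08
placed k 3 df 6.61 f0 -0.41
t 13.9
```

View pics/s1.png

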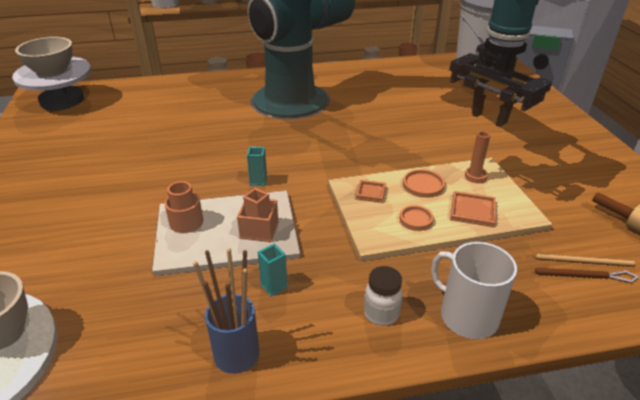

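The slim pot stands in its saucer at (478,158), and the rest is undisturbed. Next are the tall pots.

```bash
python3 - <<'E'
from pp import *
from meas import band,rect
ys=np.radians(np.arange(-180,180,15)); sq=lambda a: np.radians(a+90*np.arange(-2,3))
pick("tall_round",(.5275,-.288),.020,ys,.07)
place("tall_round",(.610,.1643),ys,.063)
pick("tall_square",(.5775,-.146),.020,sq(42.5),.06)
place("tall_square",(.5065,.0998),sq(66.6),.052)
env.goto([.40,-.1,.40],down(0))
for c in("top","scene"):
    p,d=env.snapshot(c);cv2.imwrite(f"pics/{c}2.png",p[:,:,::-1]);np.save(c+"2.npy",d);np.save(c+"2p.npy",p)
    for n,xy,r,a,b in[("slim",(.493,.346),.04,.120,.14),("slim low",(.493,.346),.04,.05,.08),("tr",(.61,.164),.05,.095,.115),("ts",(.5065,.1),.05,.095,.115),("lr",(.527,-.288),.055,.06,.08),("ls",(.577,-.146),.06,.06,.08)]:
        P=band(c,p,d,xy,r,a,b); print(c,n,rect(P) if len(P)>4 else len(P))
E
```

```text
tall_round yaw 59.99999999999999 width 0.0462 gf 24.78853198752546 ft [ 0.4  1.1 -0.2] [-0.8  0.3  0.5]
lifted width 0.046 t 19.4 fz -0.65
placed k 3 df 7.62 f0 -0.97
t 25.3
tall_square yaw 42.5 width 0.0357 gf 24.999738223850727 ft [-0.8 -0.6 -0.4] [-0.3 -0.6  1.5]
lifted width 0.036 t 29.3 fz -2.23
placed k 2 df 2.73 f0 -0.84
t 34.2
top slim n11 rect c(491.4,339.4) 14x24 a18.5 | circ (492.9,339.9) r13.1 z 128.3
top slim low n9 rect c(497.5,338.1) 23x18 a58.9 | circ (494.8,339.7) r12.1 z 71.5
top tr n9 rect c(605.5,157.0) 32x36 a17.4 | circ (608.2,158.1) r22.0 z 104.7
top ts n16 rect c(508.1,97.3) 33x34 a61.4 | circ (506.8,95.1) r21.5 z 102.7
top lr n84 rect c(526.2,-287.6) 61x63 a22.3 | circ (526.5,-287.2) r32.4 z 68.4
top ls n146 rect c(575.1,-146.1) 62x61 a68.6 | circ (575.8,-145.8) r41.7 z 70.7
scene slim n116 rect c(494.6,343.0) 25x32 a78.5 | circ (493.7,343.9) r16.9 z 127.1
scene slim low n119 rect c(502.0,335.9) 24x14 a39.7 | circ (498.7,339.9) r12.1 z 65.3
scene tr n246 rect c(609.8,162.7) 45x47 a84.7 | circ (609.7,162.4) r24.6 z 102.1
scene ts n179 rect c(505.9,98.4) 35x43 a72.5 | circ (508.5,99.4) r24.0 z 101.9
scene lr n418 rect c(526.6,-286.9) 68x65 a0.5 | circ (526.9,-285.7) r34.9 z 68.0
scene ls n478 rect c(575.9,-144.6) 65x68 a68.8 | circ (575.1,-145.3) r44.6 z 67.9
```

View pics/scene2.png

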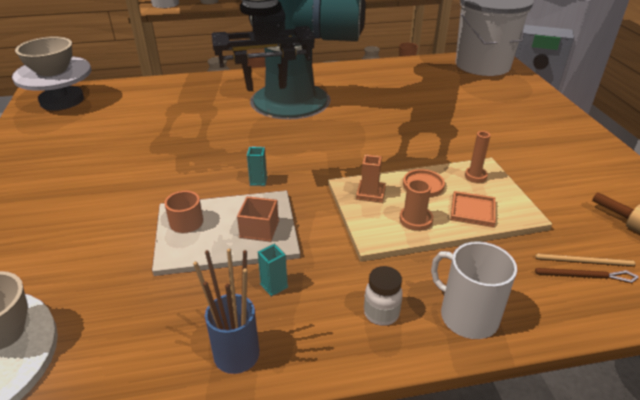

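View pics/top2.png

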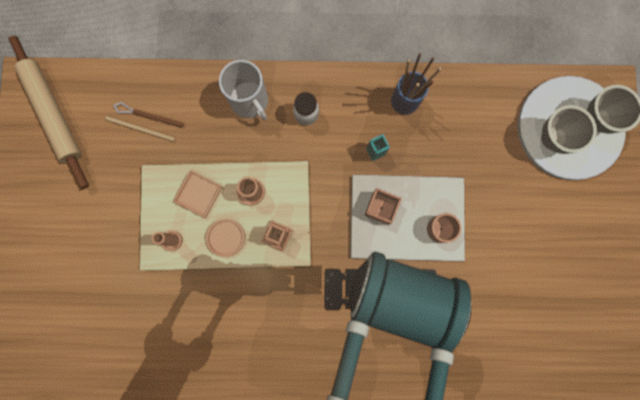

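Both images show all three placed pots in their saucers at scene (371,190), (416,217) and (477,175). The low pots are empty, at (184,212) and (258,219). Next are the low pots.

```bash
python3 - <<'E'
from pp import *
from meas import band,rect
sq=lambda a: np.radians(a+90*np.arange(-2,3))
ys=np.radians([-105,-90,-75,75,90,105])
pick("low_square",(.576,-.1455),.015,sq(69.2),.088)
place("low_square",(.6045,.2885),sq(63.9),.082)
pick("low_round",(.527,-.2875),.015,np.radians(np.arange(-180,180,15)),.088)
place("low_round",(.5005,.220),ys,.085)
env.goto([.40,-.1,.40],down(0))
for c in("top","scene"):
    p,d=env.snapshot(c);cv2.imwrite(f"pics/{c}3.png",p[:,:,::-1])
    for n,xy,r,a,b in[("lr",(.5,.22),.05,.07,.09),("ls",(.604,.288),.06,.07,.09)]:
        P=band(c,p,d,xy,r,a,b); print(c,n,rect(P) if len(P)>4 else len(P))
    a=p[150:290,120:330] if c=="top" else p[110:270,320:560]
    cv2.imwrite(f"pics/{c}3c.png",cv2.resize(a,None,fx=3.3,fy=3.3,interpolation=cv2.INTER_CUBIC)[:,:,::-1])
E
```

```text
low_square yaw 69.2 width 0.0635 gf 24.99519718810916 ft [0.3 1.  0.7] [-0.5  1.   2.5]
lifted width 0.0638 t 39.9 fz -1.97
placed k 3 df 6.21 f0 -1.07
t 45.8
low_round yaw 59.99999999999999 width 0.0681 gf 25.000011720112525 ft [ 0.3  0.3 -0.3] [-0.6  0.2  1.2]
lifted width 0.0681 t 50.9 fz -1.35
placed k 2 df 2.38 f0 -0.99
t 56.8
top lr n6 rect c(481.5,236.9) 27x3 a47.3 | circ (481.8,236.6) r13.4 z 78.5
top ls n8 rect c(606.7,289.1) 60x51 a73.6 | circ (607.3,288.5) r38.9 z 78.4
scene lr n301 rect c(504.6,218.4) 66x68 a71.9 | circ (504.4,220.2) r35.9 z 76.3
scene ls n355 rect c(607.5,286.9) 63x66 a66.9 | circ (608.9,288.3) r42.5 z 76.2
```

View pics/scene3c.png

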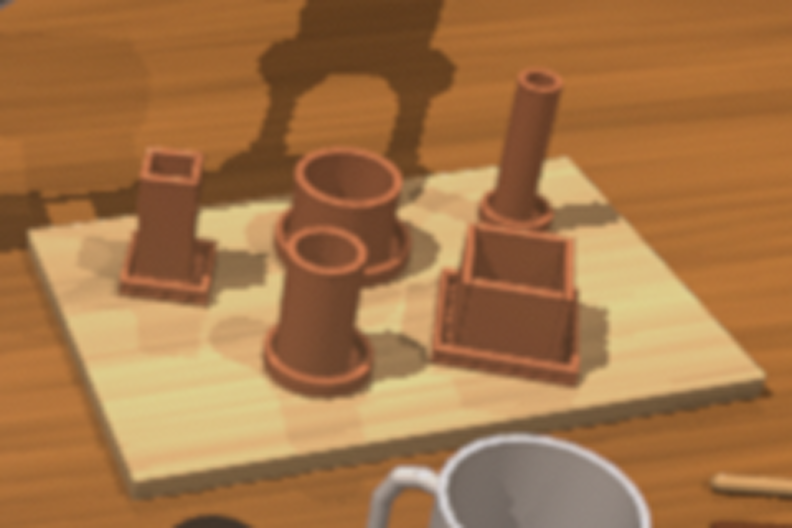

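View pics/top3c.png

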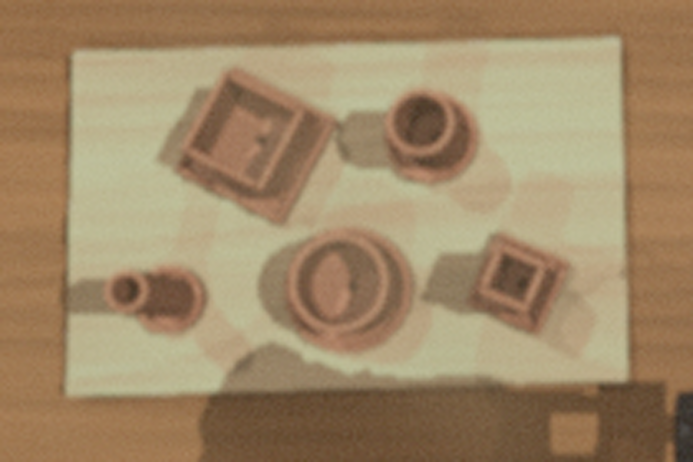

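All five pots stand in their saucers in both crops. Low square looks near one side of its well, so I'll check it by overlaying the ideal outlines and measuring rim heights.

```bash
python3 - <<'E'
from meas import *
out=[]
M={"lr":(.5005,.220,None,68,90,56),"ls":(.6045,.2885,63.9,64,86,56),"tr":(.61,.1643,None,46,67,82),"ts":(.5065,.0998,66.6,36,57,82),"sl":(.493,.346,None,28,49,108)}
for c,(r0,r1,c0,c1) in(("scene",(110,270,320,560)),("top",(160,280,130,320))):
    p,d=env.snapshot(c);i=env.camera_info(c);f=3.3
    im=cv2.resize(p[r0:r1,c0:c1],None,fx=f,fy=f,interpolation=cv2.INTER_CUBIC)[:,:,::-1].copy()
    W,_=cloud(c,p,d)
    for n,(x,y,a,w,s,h) in M.items():
        for size,z,col in((s,.032,(0,255,0)),(w,.023+h/1e3,(255,255,0))):
            th=np.radians(np.arange(0,360,6)) if a is None else np.radians(a+45+90*np.arange(4))
            r=size/2000*(1 if a is None else 2**.5)
            P=np.stack([x+r*np.cos(th),y+r*np.sin(th),0*th+z],1)
            q=(i["R"]@P.T+i["t"][:,None]);q=i["mtx"]@(q/q[2])
            uv=((q[:2].T-[c0,r0]+.5)*f).astype(np.int32); cv2.polylines(im,[uv],True,col,1)
        if c=="scene":
            m=(np.hypot(W[...,0]-x,W[...,1]-y)<w/1400+.005)&(W[...,2]>.023+h/1e3-.004)&(W[...,2]<.023+h/1e3+.008)
            P=W[m];A=np.c_[P[:,:2]-[x,y],np.ones(len(P))];k=np.linalg.lstsq(A,P[:,2],rcond=None)[0];print(n,len(P),k.round(3),rect(P))
    cv2.imwrite(f"pics/{c}4.png",im)
E
```

```text
lr 187 [-0.002  0.     0.078] n187 rect c(503.7,219.6) 66x68 a31.0 | circ (503.7,220.8) r35.9 z 77.9
ls 250 [ 0.001 -0.004  0.078] n250 rect c(607.5,289.0) 64x70 a63.9 | circ (607.2,289.0) r44.3 z 77.7
tr 148 [-0.001  0.016  0.104] n148 rect c(610.5,163.0) 44x45 a52.8 | circ (610.4,162.8) r24.8 z 104.0
ts 119 [-0.009 -0.012  0.104] n119 rect c(506.8,99.2) 36x40 a67.8 | circ (507.1,99.1) r23.6 z 103.6
sl 63 [-0.038 -0.004  0.13 ] n63 rect c(494.4,343.9) 25x28 a22.8 | circ (495.2,345.4) r15.1 z 129.7
```

View pics/scene4.png

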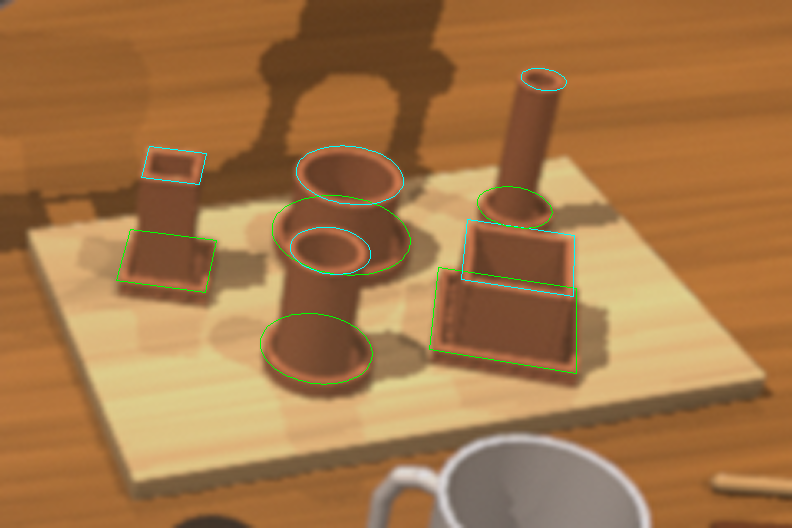

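View pics/top4.png

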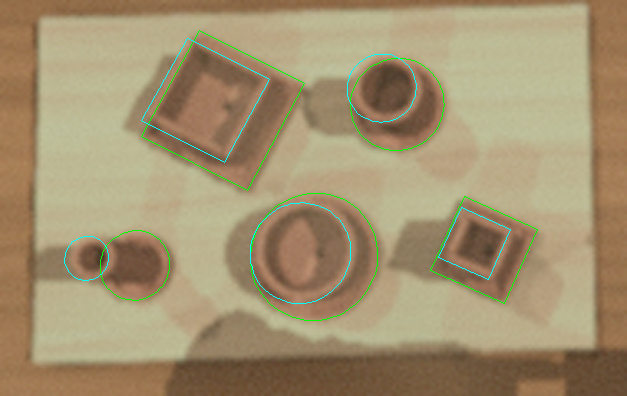

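The overlays match within about 3 mm, and rim heights and levels agree with pots seated on the well floors. Handing in.

```bash
python3 -c "
from station import env
print(env.sign_off())"
```

```text
the job is handed in; nothing more can be done
None
```

I took both stacks apart, stood all five pots in their own saucers, and handed the job in at about 58 s of the 144 s allowed; the sign-off call returned no verdict.

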